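# Set the pan rest and hover the loaf tin over it

## Robot

A 6-joint arm with a two-finger parallel gripper is mounted at the origin on the work surface. World frame = base frame: x ahead of the robot, y to its left, z up, the work surface at z = 0. Lengths are in m, angles in rad, forces in N, time in s.
With the tool pointing down it reaches from about 0.35 to 0.775 m from the base axis. Payload 7.3 kg.
Tool frame: the origin (TCP) lies at the very end of the fingers, on their centre line; the grasp point (between the pads) lies 19 mm behind it; z points along the fingers, y is the line along which they close (so a half turn about z gives the same grasp; the last joint's range is limited). The gripper opens to 92 mm and grips with 3 to 60 N. Pads are 19 mm wide; open, the fingers measure 130 mm over their backs; the gripper's body (75 mm by 190 mm) begins 47 mm behind the grasp point.
Start: joints at [-1.376, 0.342, 1.524, -0, 1.275, -0.146], TCP at [0.175, -0.495, 0.205] pointing down, gripper open.
Joint ranges: [-2.53, 2.53], [-0.77, 2.02], [0.04, 2.7], [-1, 4.14], [0.28, 2.66], [-3.11, 3.11]. Speed limits (rad/s): [2.57, 2.57, 3.14, 3.14, 3.14, 3.14].

## Interface

Orientations are given as [roll, pitch, yaw] about the fixed x, y, z axes, in that order (R = Rz(yaw) Ry(pitch) Rx(roll)).
In Python, from cell import telemetry, eyes, job gives the robot as it stands.
- The arm moves only by the tool apply_moves, never from a script. Its arguments are lists of equal length, an entry for each row: "delta_pos": the shift along the world's x, y, z each as a share of 0.4 m, from -1 to 1, a list of three; "dr": the turn, a rotation vector about the world's x, y, z each as a share of 0.5 rad, from -1 to 1, a list of three; "jaw": the opening, from 0 (shut) to 1 (fully open). A call has 1 to 8 rows; each row is the pose to reach, as a shift and turn from the pose commanded when the call began; what a row does not reach only later rows make up. A row lasts 1/12 s, in which the tool goes at most 41.7 mm and 7.16 degrees, less where a joint would pass 70% of its speed; a pose out of reach is approached as far as the arm can. A call with a number of a shift or a turn outside -1 to 1 is refused whole. A call with a gripper value outside its range is refused whole. The fingers move at their own pace and stop on an object; "force" is the grip in N (left out, the last holds). Time passes only in rows, so rows that repeat a pose let the fingers close. It gives the time, the measured TCP pose, the force, the opening and the grip force at its end, in the units of the state.
- telemetry.observe(): the state, without advancing time (a new reading comes with each control period).
- eyes.read_camera(name): name is "side" or "top"; returns the picture (420x560x3 uint8, red, green, blue); there is no depth.
- eyes.camera_model(name): a dict with "vertical_fov" (degrees; the focal length in pixels is half the picture's height over the tangent of half this angle, whatever the lens; pixels are square), "cx", "cy" (the principal point, pixels), "rvec" (rotation vector, rad) and "tvec" (3), from world to camera coordinates, as OpenCV has them. Camera axes: x right, y down, z forward; pixel columns grow to the right and rows downward; lengths in m; the calibration is good to about 2 mm. A picture is of the moment at which its call begins. camera_model takes no time and is no camera call.
- job.hand_in(): hands the job in; it is judged then, once.
The state is a dict: "time": time; "qpos": joint angles; "qvel": joint speeds; "joint_efforts": joint torques, N m; "tool_pos": TCP position; "tool_rot": TCP orientation; "contact_force": force on the tool from outside, world axes, zero at the start; "torque": the same for the moment, N m; "opening": finger opening in m; "grip_force": force on a finger pad.
Only numpy, scipy, OpenCV 4.12 (cv2) and the standard library are available. Lean on these libraries where they do the work, as an engineer would, in place of code of your own. Each camera call takes 0.05 s, during which the arm holds its last target. There are 200 camera calls.

## Task

Lay the loose wooden bar flat in the empty place of the baking tray, midway between its end tabs and parallel to the bar already there, and let go. Then lift the closed loaf tin over the top of the pan rack and finish while holding it level, centred over the tray and square across the two bars, about 15 mm above them and touching nothing below, so that I can slip heat pads under it. Do not knock the rack with bar or tin, and leave the jar, bowl and brush alone.

Things in the scene. Friction and masses are not known exactly. Their poses are not given: they have to be found in the camera images.
- tray: fixed flat aluminium baking tray on the bench to the robot's left, 260 x 280 mm with a rim 12 mm high; origin at the centre of its underside; its floor is 6 mm above the bench. Its x axis runs along the bars (260 mm side), its y axis (280 mm side) across them. The two bar places lie parallel to x at 50 mm either side of the centre (y = +50 and -50 mm); which one is empty varies
- vacant: the empty bar place in the tray, fixed: a thin black rubber strip 180 x 30 mm along x, between two upright steel tabs 14 mm high, 30 mm wide, whose inner faces are 184 mm apart; origin at its centre on the tray floor (6 mm above the bench); x along the place
- laid_bar: the other bar place, with the same strip and tabs and a wooden bar of the same size as the loose one fixed in it; origin at its centre on the tray floor; x along the bar; bar top 12 mm above the origin (18 mm above the bench)
- rest_bar: loose wooden bar 160 x 20 x 12 mm (about 40 g), at first lying flat on the bench to the robot's right; origin at the centre of its underside, x along its length, z up
- tin: closed dark-steel loaf tin with straight sides, 170 x 64 x 60 mm (about 0.4 kg, varies), at first standing on the bench to the robot's right, beside the bar; origin at the centre of its underside, x along its 170 mm length, y across its 64 mm width, z up; can be gripped across its width at the middle
- rack: fixed pan rack between the two sides, holding two small bun pans on edge: 260 mm long along its x, 60 mm thick along y, 120 mm high; origin at the centre of its underside
- jar: glass jar with a metal lid, 68 mm across, 110 mm high, a bystander; origin at the centre of its underside
- bowl: small steel bowl, 100 mm across, 45 mm high, a bystander; origin at the centre of its underside
- brush: pastry brush lying on the bench, a bystander; origin under its middle, x along it

How it is judged:
By the outcome, as a careful person would: the job done as asked, in the order asked, and still so for the second after the job is handed in, while the arm keeps its last pose, push and grip.
It also fails if it takes over 70 s, if anything falls off the work surface, if the arm or the gripper's body presses on something with over 40 N, if the wrist force passes 120 N, or if a joint passes its speed limit or range.

## Working session

There is one attempt and no reset: what is moved stays moved. The work goes in short steps, Python scripts to look and compute and a tool call to move; the robot and the scene stay as the last step left them, time stands still between calls to the robot, and variables do not carry over. Pictures are saved under pics/ and viewed, at most 10 in all, crops included, and the job is handed in when it is done.

Besides the shell and the picture viewer there is one more tool, called as name(argument=value, ...), one argument or row to a line, values as JSON. apply_moves: Moves the arm, as the interface text tells. Its arguments: {"type":"object","properties":{"delta_pos":{"type":"array"},"dr":{"type":"array"},"jaw":{"type":"array"},"force":{"type":"number"}},"required":["delta_pos","dr","jaw"]}

```bash
mkdir -p pics; ls; python3 - <<'E'
from cell import telemetry, eyes, job
import cv2
for n in("side","top"):
    im=eyes.read_camera(n); cv2.imwrite(f"pics/{n}0.png",im[:,:,::-1]); print(n,eyes.camera_model(n))
s=telemetry.observe(); print(s)
E
```

```text
pics
side {'vertical_fov': 46.72612424490326, 'cx': 281.4374301430279, 'cy': 204.15778883371158, 'rvec': array([ 0.07894199, -2.79051846,  1.32862529]), 'tvec': array([0.58954496, 0.04111357, 1.12230757])}
top {'vertical_fov': 57.138922206734286, 'cx': 282.0329701970367, 'cy': 206.97484244642166, 'rvec': array([ 2.18054038, -2.14411678,  0.10610636]), 'tvec': array([-0.01852218,  0.6189346 ,  0.76739708])}
{'time': 0.1, 'qpos': array([-1.37599053e+00,  3.42608054e-01,  1.52493221e+00, -3.56369001e-05,
        1.27540330e+00, -1.46011590e-01]), 'qvel': array([ 0.0001822 , -0.00204471, -0.00494396,  0.00107245, -0.00026201,
        0.0001244 ]), 'joint_efforts': array([ 2.15919092e-03, -4.32000160e+01, -2.44696516e+01,  7.18163350e-02,
        5.25930163e-02, -4.50917128e-05]), 'tool_pos': array([ 0.17541108, -0.49440431,  0.20433409]), 'tool_rot': array([-3.14025116e+00, -1.62831435e-04,  3.40827674e-01]), 'contact_force': array([-0.02955323, -0.19717795, -0.43963951]), 'torque': array([-0.00912542,  0.00442527,  0.00790456]), 'grip_force': 0.0, 'opening': 0.09176830337018074}
```

View pics/top0.png

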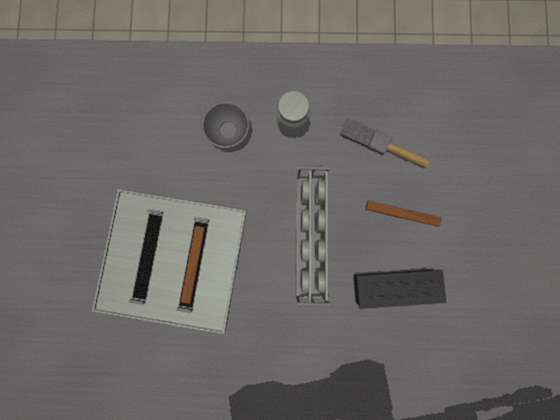

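View pics/side0.png

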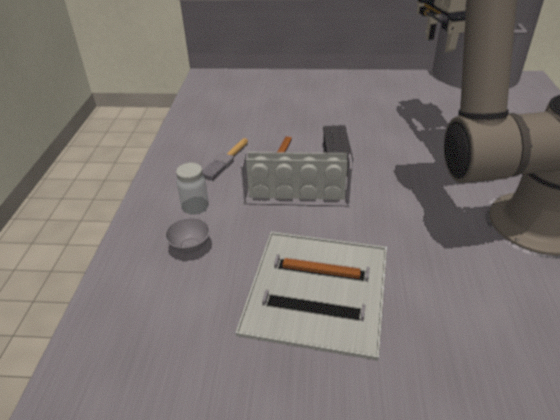

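The top view shows the tray at lower left (corners about (119,191), (245,210), (224,332), (94,311)). Its empty black strip is at (148,257) and the laid bar at (194,264). The rack is at (313,235), the loose bar at (403,213) and the tin at (400,288). The jar, bowl and brush are further out, and the side view agrees.

```bash
cat > h.py <<'E'
import numpy as np, cv2
from cell import telemetry, eyes, job
def cam(n):
    m=eyes.camera_model(n); R=cv2.Rodrigues(m["rvec"])[0]; f=210/np.tan(np.radians(m["vertical_fov"]/2))
    return R,np.array(m["tvec"]),f,m["cx"],m["cy"]
def cast(n,p,z):
    R,t,f,cx,cy=cam(n); p=np.atleast_2d(np.array(p,float))
    d=np.c_[(p[:,0]-cx)/f,(p[:,1]-cy)/f,np.ones(len(p))]@R; c=-R.T@t
    return (c+d*((z-c[2])/d[:,2])[:,None])[:,:2]
def proj(n,P):
    R,t,f,cx,cy=cam(n); q=np.atleast_2d(P)@R.T+t
    return np.c_[q[:,0]/q[:,2]*f+cx,q[:,1]/q[:,2]*f+cy]
def rect(n,mask,z):
    "largest contour -> world rectangle at z: centre, long, short, yaw of long side"
    c=max(cv2.findContours(mask.astype(np.uint8),cv2.RETR_EXTERNAL,cv2.CHAIN_APPROX_NONE)[0],key=cv2.contourArea)
    w=cast(n,c[:,0,:],z)*1000
    (x,y),(a,b),_=r=cv2.minAreaRect(w.astype(np.float32)); B=cv2.boxPoints(r)
    e=max((B[1]-B[0],B[2]-B[1]),key=np.linalg.norm); yaw=np.arctan2(e[1],e[0])
    yaw=(yaw+np.pi/2)%np.pi-np.pi/2
    return np.round([x,y,max(a,b),min(a,b),np.degrees(yaw)],1)
def box(m,x0,y0,x1,y1):
    o=np.zeros_like(m); o[y0:y1,x0:x1]=m[y0:y1,x0:x1]; return o
E
python3 - <<'E'
from h import *
for n in("top","side"):
    R,t,*_=cam(n); print(n,"cam at",-R.T@t)
im=cv2.imread("pics/top0.png"); hsv=cv2.cvtColor(im,cv2.COLOR_BGR2HSV); g=im.max(2)
org=(hsv[...,1]>130)&(hsv[...,0]<16)
print("loose",rect("top",box(org,350,190,450,235),.012))
print("laid",rect("top",box(org,170,200,220,320),.018))
print("strip",rect("top",box(g<60,120,200,166,310),.006))
print("tray",rect("top",box(g>110,80,180,255,340),.012))
dark=(g<75); print("tin",rect("top",box(dark,345,260,455,315),.06))
cv2.imwrite("pics/tin.png",cv2.resize(im[180:320,290:460],None,fx=4,fy=4,interpolation=cv2.INTER_CUBIC)*1)
for z in(0,.06): print(z,cast("top",[(355,276),(443,270),(446,302),(358,308)],z).round(3).tolist())
print("rack top corners",cast("top",[(299,168),(329,168),(329,303),(298,303)],.12).round(3).tolist())
print("tray px",(cast("top",[(119,191),(245,210),(224,332),(94,311)],.012)).round(3).tolist())
E
```

```text
top cam at [ 0.5339245  -0.01578283  0.82885278]
side cam at [0.51389794 0.88258654 0.75218201]
loose [ 612.5 -264.9  158.3   18.8   77.4]
laid [498.4 176.3 161.   22.8  -8.5]
strip [513.  276.8 177.7  28.4  -8.5]
tray [503.4 227.2 285.3 270.9  81.6]
tin [ 461.7 -239.8  176.    68.8  -85. ]
0 [[0.478, -0.165], [0.494, -0.351], [0.428, -0.355], [0.412, -0.171]]
0.06 [[0.482, -0.154], [0.497, -0.327], [0.435, -0.331], [0.421, -0.16]]
rack top corners [[0.684, -0.039], [0.684, -0.095], [0.438, -0.096], [0.437, -0.041]]
tray px [[0.65, 0.343], [0.614, 0.071], [0.36, 0.107], [0.398, 0.379]]
```

View pics/tin.png

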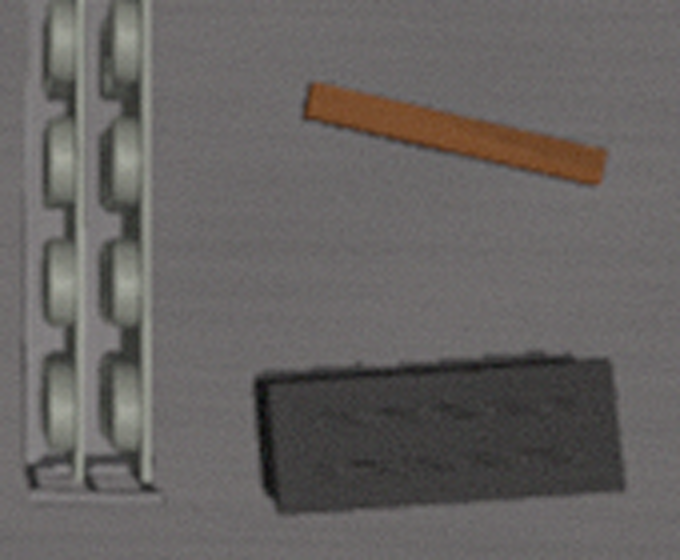

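The crop shows the tin's top face corners at about (357,275.5), (442.5,270.5), (446,302.5) and (360,308) in full-image pixels. The loose bar is clear of it at (403,213).

```bash
python3 - <<'E'
from h import *
t=cast("top",[(356.75,275.5),(442.5,270.5),(446.25,302.5),(360,308)],.06)*1000
print("tin c",t.mean(0).round(1),"edges",[np.linalg.norm(t[i]-t[i-1]).round(1) for i in range(4)],"yaws",np.degrees(np.arctan2(*(t[0]-t[1])[::-1])).round(1),np.degrees(np.arctan2(*(t[3]-t[2])[::-1])).round(1))
im=cv2.imread("pics/side0.png"); hsv=cv2.cvtColor(im,cv2.COLOR_BGR2HSV); g=im.max(2)
org=(hsv[...,1]>130)&(hsv[...,0]<16)
print("laid side",rect("side",box(org,265,250,375,285),.018))
print("strip side",rect("side",box(g<60,260,288,366,325),.006))
# reproject top-measured points into the side view
a=np.radians(-8.5);u=np.array([np.cos(a),np.sin(a)])*90
s=np.array([513,276.8]);P=[np.r_[s+u,6]/1000,np.r_[s-u,6]/1000]
print("strip ends side px",proj("side",P).round(0).tolist())
tt=np.c_[t,np.full(4,60)]/1000; print("tin side px",proj("side",tt).round(0).tolist())
x,y,_,_,w=rect("top",box((lambda h:(h[...,1]>130)&(h[...,0]<16))(cv2.cvtColor(cv2.imread("pics/top0.png"),cv2.COLOR_BGR2HSV)),350,190,450,235),.012)
s=telemetry.observe();p=s["tool_pos"]
print("to bar, shares",((np.array([x,y])/1000-p[:2])/.4).round(3),"yaw rad",np.radians(w)-s["tool_rot"][2])
E
```

```text
tin c [ 458.7 -244.5] edges [np.float64(62.7), np.float64(168.7), np.float64(61.7), np.float64(168.2)] yaws 94.3 94.6
laid side [497.3 184.9 161.6  26.4  -8.6]
strip side [511.1 276.4 175.9  24.5  -8.6]
strip ends side px [[267.0, 300.0], [359.0, 314.0]]
tin side px [[327.0, 158.0], [322.0, 125.0], [344.0, 124.0], [352.0, 158.0]]
to bar, shares [1.093 0.574] yaw rad 1.0100571672085814
```

apply_moves(
  delta_pos=[
    [0.7,0.37,0],
    [0.7,0.37,0],
    [0.7,0.37,0],
    [0.7,0.37,0],
    [0.7,0.37,0],
    [0.7,0.37,0],
    [0.7,0.37,0],
    [0.7,0.37,0],
  ],
  dr=[
    [0,0,1],
    [0,0,1],
    [0,0,1],
    [0,0,1],
    [0,0,1],
    [0,0,1],
    [0,0,1],
    [0,0,1],
  ],
  jaw=[0.5,0.5,0.5,0.5,0.5,0.5,0.5,0.5],
)

```text
time: 0.77
tool_pos: [0.4585, -0.3442, 0.2045]
tool_rot: [-3.141, -0.001, 0.843]
contact_force: [-1.3, 1.1, -0.4]
opening: 0.0468
grip_force: 0.0
```

apply_moves(
  delta_pos=[
    [0.394,0.205,0],
    [0.394,0.205,0],
    [0.394,0.205,0],
    [0.394,0.205,0],
    [0.394,0.205,-0.3],
    [0.394,0.205,-0.3],
    [0.394,0.205,-0.3],
    [0.394,0.205,-0.3],
  ],
  dr=[
    [0,0,1],
    [0,0,1],
    [0,0,1],
    [0,0,1],
    [0,0,1],
    [0,0,1],
    [0,0,1],
    [0,0,1],
  ],
  jaw=[0.5,0.5,0.5,0.5,0.5,0.5,0.5,0.5],
)

```text
time: 1.43
tool_pos: [0.6088, -0.2614, 0.0756]
tool_rot: [-3.126, -0.005, 1.342]
contact_force: [-0.7, 1.2, -0.7]
opening: 0.0459
grip_force: 0.0
```

```bash
python3 - <<'E'
from h import *
im=eyes.read_camera("top"); cv2.imwrite("pics/g1.png",cv2.resize(im[180:320,290:460,::-1],None,fx=4,fy=4,interpolation=cv2.INTER_CUBIC))
s=telemetry.observe();print(s["time"],s["tool_pos"],s["tool_rot"],s["qpos"].round(2))
E
```

```text
1.4833 [ 0.61049356 -0.262936    0.08026293] [-3.13178967e+00 -2.91214551e-03  1.34140334e+00] [-0.52  0.71  1.25 -0.    1.19 -0.29]
```

apply_moves(
  delta_pos=[
    [0,0,-0.06],
    [0,0,-0.11],
    [0,0,-0.16],
    [0,0,-0.19],
    [0,0,-0.203],
    [0,0,-0.203],
    [0,0,-0.203],
    [0,0,-0.203],
  ],
  dr=[
    [0,0,0.02],
    [0,0,0.02],
    [0,0,0.02],
    [0,0,0.02],
    [0,0,0.02],
    [0,0,0.02],
    [0,0,0.02],
    [0,0,0.02],
  ],
  jaw=[0.5,0.5,0.5,0.5,0.5,0.5,0.5,0.5],
)

```text
time: 2.15
tool_pos: [0.6141, -0.2655, 0.0057]
tool_rot: [3.139, 0.001, 1.351]
contact_force: [0.0, -0.3, 0.9]
opening: 0.0459
grip_force: 0.0
```

apply_moves(
  delta_pos=[
    [0,0,-0.004],
    [0,0,-0.004],
    [0,0,-0.004],
    [0,0,-0.004],
    [0,0,-0.004],
    [0,0,-0.004],
    [0,0,-0.004],
    [0,0,-0.004],
  ],
  dr=[
    [0,0,0],
    [0,0,0],
    [0,0,0],
    [0,0,0],
    [0,0,0],
    [0,0,0],
    [0,0,0],
    [0,0,0],
  ],
  jaw=[0.5,0,0,0,0,0,0,0],
  force=20,
)

```text
time: 2.82
tool_pos: [0.6131, -0.2648, 0.0021]
tool_rot: [-3.142, -0.0, 1.351]
contact_force: [0.3, 1.1, -1.1]
opening: 0.0041
grip_force: 0.0
```

```bash
python3 - <<'E'
from h import *
im=eyes.read_camera("top"); im2=eyes.read_camera("side")
a=cv2.resize(im[160:320,290:460,::-1],None,fx=2.35,fy=2.35); b=cv2.resize(im2[60:220,230:400,::-1],None,fx=2.35,fy=2.35)
cv2.imwrite("pics/g2.png",np.hstack([a,b])); s=telemetry.observe();print(s["opening"],s["grip_force"],s["tool_pos"],proj("top",[s["tool_pos"]]),proj("side",[s["tool_pos"]]))
E
```

```text
0.0007172662955240706 0.0 [ 0.61308812 -0.26480913  0.00212334] [[401.64053768 213.27282533]] [[279.96033288 153.53516513]]
```

View pics/g2.png

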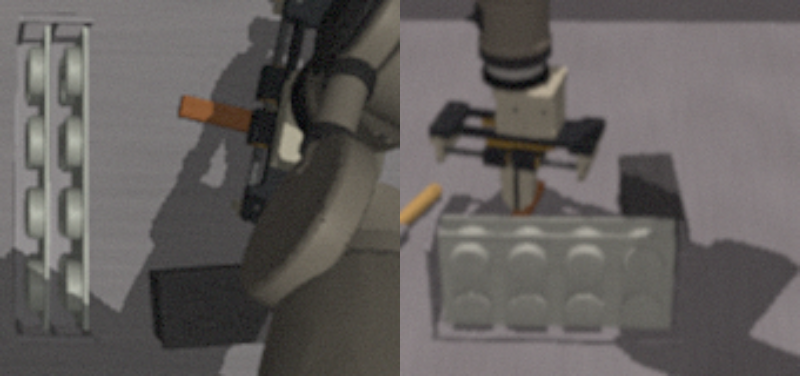

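The left half shows the gripper at about (403,215), right over the bar, whose left end is still at (367,203). The right half shows the finger tips behind the rack's top edge. The jaw reads shut with no force, so the grasp missed. I'll open, lift and look again.

apply_moves(
  delta_pos=[
    [0,0,0],
    [0,0,0],
    [0,0,0],
    [0,0,0],
    [0,0,0.25],
    [0,-0.3,0.45],
    [0,-0.6,0.45],
    [0,-0.6,0.45],
  ],
  dr=[
    [0,0,0],
    [0,0,0],
    [0,0,0],
    [0,0,0],
    [0,0,0],
    [0,0,0],
    [0,0,0],
    [0,0,0],
  ],
  jaw=[0.5,0.5,0.5,0.5,0.5,0.5,0.5,0.5],
)

```text
time: 3.58
tool_pos: [0.6139, -0.3671, 0.1155]
tool_rot: [3.139, 0.001, 1.353]
contact_force: [1.5, -0.8, 1.1]
opening: 0.0448
grip_force: 0.0
```

```bash
python3 - <<'E'
from h import *
im=eyes.read_camera("top"); im2=eyes.read_camera("side")
a=cv2.resize(im[160:320,290:460,::-1],None,fx=2.35,fy=2.35); b=cv2.resize(im2[60:220,230:400,::-1],None,fx=2.35,fy=2.35)
cv2.imwrite("pics/g3.png",np.hstack([a,b])); s=telemetry.observe();print(s["opening"],s["tool_pos"],proj("top",[s["tool_pos"]]),proj("side",[s["tool_pos"]]))
hsv=cv2.cvtColor(im,cv2.COLOR_RGB2HSV); org=(hsv[...,1]>130)&(hsv[...,0]<16)
print(rect("top",box(org,350,190,450,245),.012), box(org,350,190,450,245).sum())
E
```

```text
0.04569663411992404 [ 0.61357903 -0.37372509  0.11697632] [[479.40178284 208.36281524]] [[281.45717471  98.35730689]]
[ 612.7 -264.7  157.8   18.7   77.7] 634
```

View pics/g3.png

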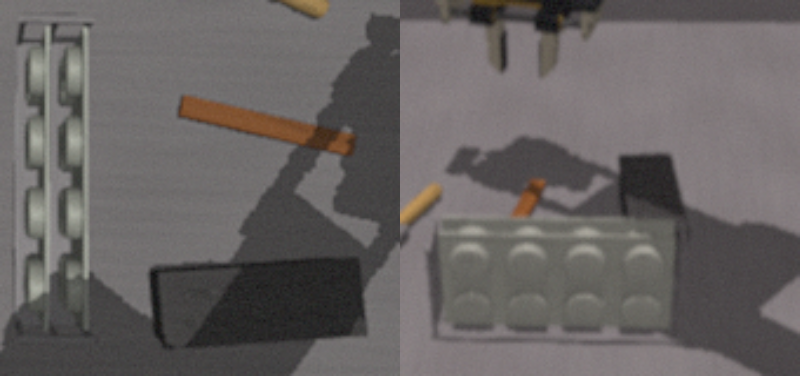

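The bar hasn't moved (same place, yaw 77.7°), so the fingers closed above it. In the side view the tips are at about (282,91), while the reported TCP projects to (281,98). I'll measure that offset with the arm at rest.

```bash
python3 - <<'E'
from h import *
s=telemetry.observe()
im=eyes.read_camera("top"); im2=eyes.read_camera("side"); s2=telemetry.observe()
p=proj("top",[s2["tool_pos"]])[0]; q=proj("side",[s2["tool_pos"]])[0]
print(s["tool_pos"],s2["tool_pos"],s2["tool_rot"],p,q)
def crop(im,x,y):
    x,y=int(x)-40,int(y)-35; print("crop origin",x,y); c=im[y:y+60,x:x+80,::-1]; return cv2.resize(c,(400,300),interpolation=cv2.INTER_CUBIC)
c=np.hstack([crop(im,*p),crop(im2,*q)]); cv2.imwrite("pics/tip.png",cv2.convertScaleAbs(c,alpha=1.5))
E
```

```text
[ 0.61357903 -0.37372509  0.11697632] [ 0.61273537 -0.36759916  0.11277102] [ 3.14090033e+00 -3.86027341e-05  1.34874474e+00] [474.97473961 208.9933172 ] [281.64261664 100.71416394]
crop origin 434 173
crop origin 241 65
```

View pics/tip.png

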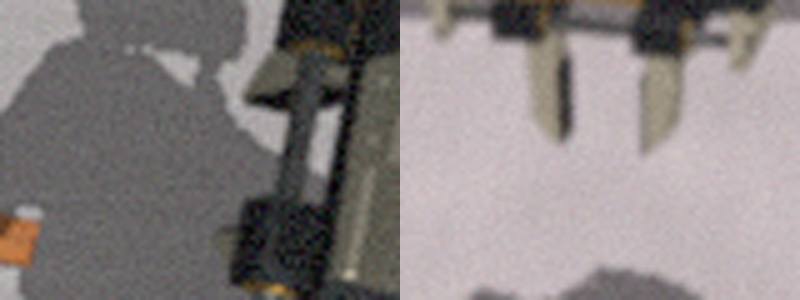

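The left half (top view) shows one pad tip near (485,193), mostly hidden by the gripper. The right half (side view) shows the two finger tips at about (273.6,93.4) and (290,96), mid (281.8,94.7). That is 6 px above the projected TCP.

```bash
python3 - <<'E'
from h import *
s=telemetry.observe(); p=s["tool_pos"]; print(p)
for dz in (0,.01,.015,.02,.025): print(dz,proj("side",[p+[0,0,dz]]).round(1))
y=s["tool_rot"][2]-np.pi/2; d=np.array([np.cos(y),np.sin(y),0])*.023
for dz in (0,.015,.02): print("tips",dz,proj("side",[p+d+[0,0,dz],p-d+[0,0,dz]]).round(1).tolist())
R,t,*_=cam("top");print((R@p+t)[2])
E
```

```text
[ 0.61273537 -0.36759916  0.11277102]
0 [[281.6 100.7]]
0.01 [[281.6  97.5]]
0.015 [[281.5  95.9]]
0.02 [[281.5  94.2]]
0.025 [[281.4  92.6]]
tips 0 [[273.9, 99.8], [289.5, 101.6]]
tips 0.015 [[273.7, 95.0], [289.4, 96.8]]
tips 0.02 [[273.7, 93.3], [289.4, 95.1]]
0.7169899970373859
```

The finger tips sit about 18 mm above the reported TCP, which explains the miss. I'll go back over the bar and descend about 18 mm further, watching the force.

apply_moves(
  delta_pos=[
    [0,0.1,0],
    [0,0.2,0],
    [0,0.257,-0.05],
    [0,0.257,-0.12],
    [0,0.257,-0.19],
    [0,0.257,-0.19],
    [0,0.257,-0.19],
    [0,0.257,-0.19],
  ],
  dr=[
    [0,0,0],
    [0,0,0],
    [0,0,0],
    [0,0,0],
    [0,0,0],
    [0,0,0],
    [0,0,0],
    [0,0,0],
  ],
  jaw=[0.5,0.5,0.5,0.5,0.5,0.5,0.5,0.5],
)

```text
time: 4.45
tool_pos: [0.6136, -0.2635, 0.0376]
tool_rot: [3.141, 0.0, 1.351]
contact_force: [0.5, 0.2, -0.1]
opening: 0.046
grip_force: 0.0
```

apply_moves(
  delta_pos=[
    [0,0,-0.04],
    [0,0,-0.07],
    [0,0,-0.1],
    [0,0,-0.115],
    [0,0,-0.12],
    [0,0,-0.122],
    [0,0,-0.125],
    [0,0,-0.125],
  ],
  dr=[
    [0,0,0],
    [0,0,0],
    [0,0,0],
    [0,0,0],
    [0,0,0],
    [0,0,0],
    [0,0,0],
    [0,0,0],
  ],
  jaw=[0.5,0.5,0.5,0.5,0.5,0.5,0.5,0.5],
)

```text
time: 5.12
tool_pos: [0.6134, -0.264, -0.0129]
tool_rot: [3.141, 0.0, 1.351]
contact_force: [-0.5, -0.2, 0.1]
opening: 0.046
grip_force: 0.0
```

apply_moves(
  delta_pos=[
    [0,0,-0.005],
    [0,0,-0.005],
    [0,0,-0.005],
    [0,0,-0.005],
    [0,0,-0.005],
    [0,0,-0.005],
    [0,0,-0.005],
    [0,0,-0.005],
  ],
  dr=[
    [0,0,0],
    [0,0,0],
    [0,0,0],
    [0,0,0],
    [0,0,0],
    [0,0,0],
    [0,0,0],
    [0,0,0],
  ],
  jaw=[0.5,0.5,0,0,0,0,0,0],
  force=20,
)

```text
time: 5.78
tool_pos: [0.6131, -0.2638, -0.0152]
tool_rot: [3.141, 0.0, 1.351]
contact_force: [0.7, 0.4, 0.2]
opening: 0.0193
grip_force: 20.0
```

apply_moves(
  delta_pos=[
    [0,0,0.05],
    [0,0,0.15],
    [0,0,0.25],
    [0,0,0.35],
    [0,0,0.45],
    [0,0,0.55],
    [0,0,0.6],
    [0,0,0.6],
  ],
  dr=[
    [0,0,0],
    [0,0,0],
    [0,0,0],
    [0,0,0],
    [0,0,0],
    [0,0,0],
    [0,0,0],
    [0,0,0],
  ],
  jaw=[0,0,0,0,0,0,0,0],
)

```text
time: 6.45
tool_pos: [0.6152, -0.2649, 0.2316]
tool_rot: [3.131, 0.003, 1.351]
contact_force: [-0.1, 0.9, 0.2]
opening: 0.0193
grip_force: 20.0
```

apply_moves(
  delta_pos=[
    [-0.02,0.1,0],
    [-0.04,0.2,0],
    [-0.06,0.3,0],
    [-0.08,0.4,0],
    [-0.1,0.5,0],
    [-0.11,0.6,0],
    [-0.12,0.68,0],
    [-0.12,0.68,0],
  ],
  dr=[
    [0,0,-0.13],
    [0,0,-0.27],
    [0,0,-0.4],
    [0,0,-0.53],
    [0,0,-0.66],
    [0,0,-0.8],
    [0,0,-1],
    [0,0,-1],
  ],
  jaw=[0,0,0,0,0,0,0,0],
)

```text
time: 7.12
tool_pos: [0.5635, 0.014, 0.224]
tool_rot: [-3.139, -0.001, 0.85]
contact_force: [-0.4, -0.5, 0.1]
opening: 0.0192
grip_force: 20.0
```

apply_moves(
  delta_pos=[
    [-0.02,0.1,0],
    [-0.04,0.2,0],
    [-0.06,0.3,0],
    [-0.08,0.4,0],
    [-0.1,0.5,0],
    [-0.12,0.6,0],
    [-0.13,0.67,0],
    [-0.13,0.67,0],
  ],
  dr=[
    [0,0,-0.13],
    [0,0,-0.27],
    [0,0,-0.4],
    [0,0,-0.53],
    [0,0,-0.66],
    [0,0,-0.8],
    [0,0,-1],
    [0,0,-1],
  ],
  jaw=[0,0,0,0,0,0,0,0],
)

```text
time: 7.78
tool_pos: [0.5113, 0.2808, 0.2235]
tool_rot: [-3.14, 0.001, 0.351]
contact_force: [-0.1, 0.2, -1.1]
opening: 0.0201
grip_force: 20.0
```

apply_moves(
  delta_pos=[
    [0,0,0],
    [0,0,0],
    [0,0,0],
    [0,0,0],
    [0,0,-0.1],
    [0,0,-0.2],
    [0,0,-0.3],
    [0,0,-0.3],
  ],
  dr=[
    [0,0,-0.2],
    [0,0,-0.4],
    [0,0,-0.6],
    [0,0,-0.8],
    [0,0,-1],
    [0,0,-1],
    [0,0,-1],
    [0,0,-1],
  ],
  jaw=[0,0,0,0,0,0,0,0],
)

```text
time: 8.45
tool_pos: [0.508, 0.2731, 0.0964]
tool_rot: [3.133, 0.014, -0.149]
contact_force: [-1.8, -1.1, -1.1]
opening: 0.0195
grip_force: 20.0
```

```bash
python3 - <<'E'
from h import *
im=eyes.read_camera("top"); im2=eyes.read_camera("side"); s=telemetry.observe()
print({k:np.round(s[k],4) for k in("time","tool_pos","tool_rot","opening","grip_force","qpos","contact_force")})
c=np.hstack([cv2.resize(im[150:360,60:270,::-1],(400,400)),cv2.resize(im2[200:360,230:390,::-1],(400,400))]);cv2.imwrite("pics/pl.png",c)
E
```

```text
{'time': np.float64(8.55), 'tool_pos': array([0.5127, 0.2752, 0.1039]), 'tool_rot': array([ 3.1396e+00,  2.9000e-03, -1.4890e-01]), 'opening': np.float64(0.0196), 'grip_force': np.float64(19.9985), 'qpos': array([ 3.6120e-01,  5.4060e-01,  1.4993e+00, -3.0000e-04,  1.1052e+00,
        2.0810e+00]), 'contact_force': array([ 0.8941,  0.1395, -0.6259])}
```

```bash
python3 - <<'E'
from h import *
for k in range(2):
  for n in("top","side"):
    im=eyes.read_camera(n)
    hsv=cv2.cvtColor(im,cv2.COLOR_RGB2HSV); org=((hsv[...,1]>130)&(hsv[...,0]<16)).astype(np.uint8)
    if k: continue
    N,L,st,ce=cv2.connectedComponentsWithStats(org)
    for i in range(1,N):
        if st[i,4]>15: print(n,st[i],rect(n,L==i,.131 if 1 else 0))
im=eyes.read_camera("top"); im2=eyes.read_camera("side"); s=telemetry.observe();print(s["tool_pos"],s["tool_rot"])
c=np.hstack([cv2.resize(im[150:360,60:270,::-1],(400,400)),cv2.resize(im2[180:340,230:390,::-1],(400,400))]);cv2.imwrite("pics/pl.png",cv2.convertScaleAbs(c,alpha=1.3))
E
```

```text
top [123 216  15  24 235] [566.7 266.1  42.1  19.7  -8.7]
top [180 226  25  78 733] [503.4 149.1 138.8  20.8  -8.5]
top [110 285  14  19 173] [448.5 283.9  32.4  19.5  -6.2]
side [272 253  10  12  86] [579.  272.4  27.3  15.9  89.4]
side [330 261  31  18 411] [458.1 293.7  54.4  33.5  -7.4]
[0.51422193 0.27657062 0.10681116] [-3.13987557 -0.00330181 -0.14895654]
```

View pics/pl.png

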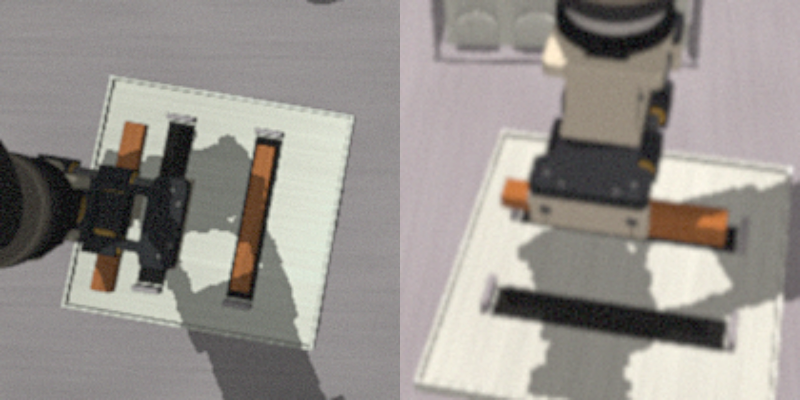

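The left half shows the bar in the gripper, parallel to the strip, with both ends visible. The right half shows it level above the tray and the empty strip clear. The bar's centre is about 2 mm behind the TCP along its length, so I'll correct for that and lower it.

apply_moves(
  delta_pos=[
    [0.004,0.001,-0.04],
    [0.004,0.001,-0.08],
    [0.004,0.001,-0.13],
    [0.004,0.001,-0.18],
    [0.004,0.001,-0.22],
    [0.004,0.001,-0.24],
    [0.004,0.001,-0.24],
    [0.004,0.001,-0.24],
  ],
  dr=[
    [0,0,0],
    [0,0,0],
    [0,0,0],
    [0,0,0],
    [0,0,0],
    [0,0,0],
    [0,0,0],
    [0,0,0],
  ],
  jaw=[0,0,0,0,0,0,0,0],
)

```text
time: 9.52
tool_pos: [0.5152, 0.2768, 0.0095]
tool_rot: [-3.141, -0.001, -0.149]
contact_force: [0.5, -0.4, 0.0]
opening: 0.0193
grip_force: 20.0
```

```bash
python3 - <<'E'
from h import *
im=eyes.read_camera("top"); s=telemetry.observe();print(s["tool_pos"],s["tool_rot"],s["contact_force"])
hsv=cv2.cvtColor(im,cv2.COLOR_RGB2HSV); org=((hsv[...,1]>130)&(hsv[...,0]<16)).astype(np.uint8)
z=s["tool_pos"][2]+.027
N,L,st,ce=cv2.connectedComponentsWithStats(org)
for i in range(1,N):
    if st[i,4]>15: print(st[i],rect("top",L==i,z))
print(rect("top",box(org,100,200,170,320),z))
pts=np.argwhere(box(org,100,200,170,320)>0)[:,::-1]; w=cast("top",pts,z)*1000
u=np.array([np.cos(-.149),np.sin(-.149)]); a=w@u; b=w@[-u[1],u[0]]; c=np.array([512.5,276.7])
print("along: bar mid - strip",(a.min()+a.max())/2-c@u,a.max()-a.min(),"across",(b.min()+b.max())/2-c@[-u[1],u[0]],b.max()-b.min())
E
```

```text
[0.51557488 0.27698151 0.00995725] [-3.14066637e+00 -1.82587811e-03 -1.49082332e-01] [ 0.58864175  0.36388746 -0.79488587]
[142 218  14  23 190] [569.1 266.   44.7  22.   -8.2]
[181 225  24  79 743] [499.4 172.  156.9  22.9  -8.1]
[130 278  14  19 151] [450.  284.1  35.   21.4 -15.6]
[569.1 266.   44.7  22.   -8.2]
along: bar mid - strip -0.26394618372557943 160.29113445890948 across 36.34794021555882 100.38976867434093
```

apply_moves(
  delta_pos=[
    [0,0.002,-0.01],
    [0,0.002,-0.02],
    [0,0.002,-0.03],
    [0,0.002,-0.037],
    [0,0.002,-0.041],
    [0,0.002,-0.044],
    [0,0.002,-0.044],
    [0,0.002,-0.044],
  ],
  dr=[
    [0,0,0],
    [0,0,0],
    [0,0,0],
    [0,0,0],
    [0,0,0],
    [0,0,0],
    [0,0,0],
    [0,0,0],
  ],
  jaw=[0,0,0,0,0,0,0,0],
)

```text
time: 10.23
tool_pos: [0.5148, 0.2774, -0.0089]
tool_rot: [3.142, -0.0, -0.149]
contact_force: [-0.5, -0.4, -1.0]
opening: 0.0197
grip_force: 20.0
```

apply_moves(
  delta_pos=[
    [0,0,-0.001],
    [0,0,-0.001],
    [0,0,-0.001],
    [0,0,-0.001],
    [0,0,-0.001],
    [0,0,-0.001],
    [0,0,-0.001],
    [0,0,-0.001],
  ],
  dr=[
    [0,0,0],
    [0,0,0],
    [0,0,0],
    [0,0,0],
    [0,0,0],
    [0,0,0],
    [0,0,0],
    [0,0,0],
  ],
  jaw=[0,0,0.25,0.3,0.35,0.45,0.45,0.45],
)

```text
time: 10.9
tool_pos: [0.5147, 0.2774, -0.0093]
tool_rot: [3.142, -0.0, -0.149]
contact_force: [-0.2, -0.6, 0.1]
opening: 0.0408
grip_force: 0.0
```

apply_moves(
  delta_pos=[
    [0,0,0.02],
    [0,0,0.08],
    [0,0,0.18],
    [0,0,0.28],
    [0,0,0.38],
    [0,0,0.48],
    [0,0,0.58],
    [0,0,0.6],
  ],
  dr=[
    [0,0,0],
    [0,0,0],
    [0,0,0],
    [0,0,0],
    [0,0,0],
    [0,0,0],
    [0,0,0],
    [0,0,0],
  ],
  jaw=[0.45,0.45,0.45,0.45,0.45,0.45,0.45,0.45],
)

```text
time: 11.57
tool_pos: [0.5172, 0.2785, 0.2392]
tool_rot: [-3.135, -0.011, -0.149]
contact_force: [-0.0, 0.2, 0.9]
opening: 0.0414
grip_force: 0.0
```

apply_moves(
  delta_pos=[
    [-0.01,-0.1,0],
    [-0.02,-0.2,0],
    [-0.03,-0.3,0],
    [-0.04,-0.4,0],
    [-0.05,-0.5,0],
    [-0.06,-0.6,0],
    [-0.07,-0.65,0],
    [-0.07,-0.65,0],
  ],
  dr=[
    [0,0,0.15],
    [0,0,0.3],
    [0,0,0.45],
    [0,0,0.6],
    [0,0,0.75],
    [0,0,0.9],
    [0,0,1],
    [0,0,1],
  ],
  jaw=[0.45,0.6,0.8,1,1,1,1,1],
)

```text
time: 12.23
tool_pos: [0.486, 0.0137, 0.2312]
tool_rot: [3.14, 0.0, 0.349]
contact_force: [0.4, 0.3, 0.1]
opening: 0.0835
grip_force: 0.0
```

```bash
python3 - <<'E'
from h import *
im=eyes.read_camera("top"); im2=eyes.read_camera("side"); s=telemetry.observe();print(s["time"],s["tool_pos"],s["tool_rot"],s["opening"])
for n,i,bs in(("top",im,((122,200,170,320),(172,200,220,320))),("side",im2,((260,285,375,325),(265,250,375,284)))):
  hsv=cv2.cvtColor(i,cv2.COLOR_RGB2HSV); org=((hsv[...,1]>130)&(hsv[...,0]<16))
  for b in bs: print(n,rect(n,box(org,*b),.018), box(org,*b).sum())
c=np.hstack([cv2.resize(im[180:340,80:260,::-1],(450,400)),cv2.resize(im2[230:350,240:390,::-1],(350,280),).repeat(1,0)[:280] if 0 else cv2.resize(im2[230:350,240:390,::-1],(350,400))]);cv2.imwrite("pics/pl2.png",c)
E
```

```text
12.3333 [0.48665252 0.01700821 0.2311638 ] [-3.14157833e+00 -7.73245939e-04  3.47723221e-01] 0.08999095321092797
top [547.3 270.   89.8  22.   -8.9] 314
top [554.8 168.2  48.4  22.   -8. ] 233
side [511.1 284.4 162.1  25.2  -8.5] 872
side [497.3 185.1 162.1  25.9  -8.7] 712
```

View pics/pl2.png

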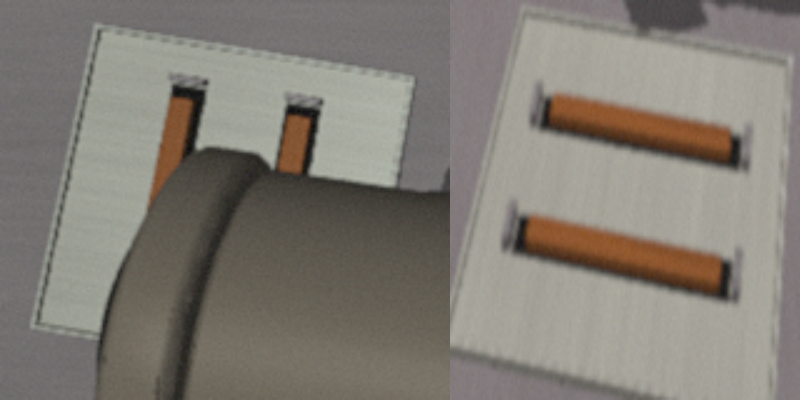

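The left half shows the bar on its strip, mostly hidden by the arm. The right half shows both bars flat and parallel between their tabs with similar end gaps. Measured spacing is 99.6–100.2 mm and the yaws match, so the bar is placed well. Next the tin.

apply_moves(
  delta_pos=[
    [-0.01,-0.1,0],
    [-0.02,-0.2,0],
    [-0.03,-0.3,0],
    [-0.04,-0.4,0],
    [-0.05,-0.5,0],
    [-0.06,-0.6,0],
    [-0.07,-0.655,0],
    [-0.07,-0.655,0],
  ],
  dr=[
    [0,0,0.15],
    [0,0,0.3],
    [0,0,0.45],
    [0,0,0.6],
    [0,0,0.75],
    [0,0,0.9],
    [0,0,1],
    [0,0,1],
  ],
  jaw=[1,1,1,1,1,1,1,1],
)

```text
time: 13.0
tool_pos: [0.4588, -0.2476, 0.2304]
tool_rot: [3.141, 0.001, 0.85]
contact_force: [-0.1, -0.3, -0.1]
opening: 0.0919
grip_force: 0.0
```

apply_moves(
  delta_pos=[
    [0,0,0],
    [0,0,0],
    [0,0,0],
    [0,0,0],
    [0,0,-0.04],
    [0,0,-0.1],
    [0,0,-0.15],
    [0,0,-0.15],
  ],
  dr=[
    [0,0,0.2],
    [0,0,0.4],
    [0,0,0.6],
    [0,0,0.8],
    [0,0,1],
    [0,0,1],
    [0,0,1],
    [0,0,1],
  ],
  jaw=[1,1,1,1,1,1,1,1],
)

```text
time: 13.67
tool_pos: [0.4577, -0.2412, 0.1672]
tool_rot: [-3.135, -0.003, 1.352]
contact_force: [0.3, -0.3, -0.3]
opening: 0.0919
grip_force: 0.0
```

apply_moves(
  delta_pos=[
    [0,0,0],
    [0,0,0],
    [0,0,0],
    [0,0,-0.05],
    [0,0,-0.1],
    [0,0,-0.15],
    [0,0,-0.15],
    [0,0,-0.15],
  ],
  dr=[
    [0,0,0.2],
    [0,0,0.4],
    [0,0,0.596],
    [0,0,0.596],
    [0,0,0.596],
    [0,0,0.596],
    [0,0,0.596],
    [0,0,0.596],
  ],
  jaw=[1,1,1,1,1,1,1,1],
)

```text
time: 14.33
tool_pos: [0.4592, -0.2436, 0.1112]
tool_rot: [-3.141, -0.001, 1.649]
contact_force: [0.7, -0.3, 0.8]
opening: 0.092
grip_force: 0.0
```

```bash
python3 - <<'E'
from h import *
im=eyes.read_camera("top"); im2=eyes.read_camera("side"); s=telemetry.observe();print(s["time"],s["tool_pos"],s["tool_rot"],s["opening"],s["contact_force"])
q=proj("side",[s["tool_pos"]+[0,0,.018]])[0];print(q)
c=np.hstack([cv2.resize(im[160:320,290:460,::-1],(400,376)),cv2.resize(im2[60:220,230:400,::-1],(400,376))]);cv2.imwrite("pics/tg.png",cv2.convertScaleAbs(c,alpha=1.3))
E
```

```text
14.4333 [ 0.45993689 -0.24460479  0.11240763] [3.13950709e+00 1.53249705e-03 1.64924682e+00] 0.09181176331569436 [-0.28128892  1.30997817  0.95022964]
[337.09002545 117.18587135]
```

View pics/tg.png

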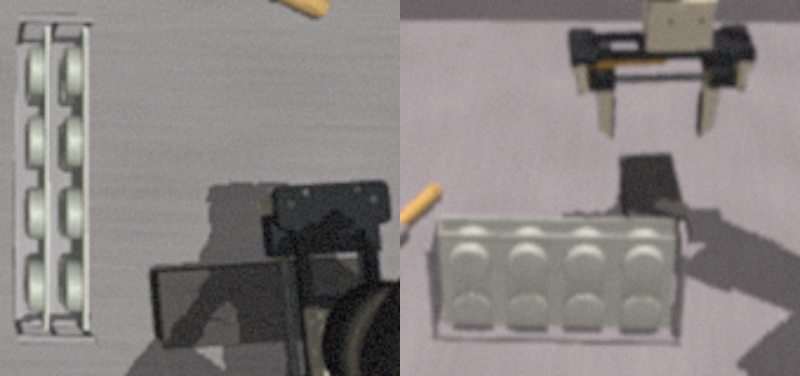

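The left half shows the open gripper straddling the tin's middle. The right half shows the tips at about (338,117), matching the 18 mm corrected prediction of (337,117). I'll go down and grip.

apply_moves(
  delta_pos=[
    [-0.002,0,-0.05],
    [-0.002,0,-0.1],
    [-0.002,0,-0.15],
    [-0.002,0,-0.2],
    [-0.002,0,-0.24],
    [-0.002,0,-0.26],
    [-0.002,0,-0.26],
    [-0.002,0,-0.26],
  ],
  dr=[
    [0,0,0],
    [0,0,0],
    [0,0,0],
    [0,0,0],
    [0,0,0],
    [0,0,0],
    [0,0,0],
    [0,0,0],
  ],
  jaw=[1,1,1,1,1,1,1,1],
)

```text
time: 15.1
tool_pos: [0.4586, -0.245, 0.0077]
tool_rot: [3.14, 0.001, 1.649]
contact_force: [0.0, -0.7, 0.1]
opening: 0.0916
grip_force: 0.0
```

apply_moves(
  delta_pos=[
    [0,0,0],
    [0,0,0],
    [0,0,0],
    [0,0,0],
    [0,0,0],
    [0,0,0],
    [0,0,0],
    [0,0,0],
  ],
  dr=[
    [0,0,0],
    [0,0,0],
    [0,0,0],
    [0,0,0],
    [0,0,0],
    [0,0,0],
    [0,0,0],
    [0,0,0],
  ],
  jaw=[0.8,0.5,0.5,0.5,0.5,0.5,0.5,0.5],
  force=45,
)

```text
time: 15.77
tool_pos: [0.4582, -0.2448, 0.0072]
tool_rot: [3.141, 0.001, 1.649]
contact_force: [0.4, 0.9, 5.2]
opening: 0.0638
grip_force: 45.0
```

apply_moves(
  delta_pos=[
    [0,0,0.02],
    [0,0,0.06],
    [0,0,0.12],
    [0,0,0.2],
    [0,0,0.3],
    [0,0,0.39],
    [0,0,0.46],
    [0,0,0.5],
  ],
  dr=[
    [0,0,0],
    [0,0,0],
    [0,0,0],
    [0,0,0],
    [0,0,0],
    [0,0,0],
    [0,0,0],
    [0,0,0],
  ],
  jaw=[0.5,0.5,0.5,0.5,0.5,0.5,0.5,0.5],
)

```text
time: 16.43
tool_pos: [0.4584, -0.245, 0.2103]
tool_rot: [3.139, 0.003, 1.649]
contact_force: [0.3, -0.1, -3.4]
opening: 0.0637
grip_force: 45.0
```

```bash
python3 - <<'E'
from h import *
eyes.read_camera("top");im2=eyes.read_camera("side"); s=telemetry.observe();print({k:np.round(s[k],4) for k in("time","tool_pos","tool_rot","opening","grip_force","contact_force","torque")})
g=im2.max(2); np.save("pics/s.npy",im2); cv2.imwrite("pics/sl.png",im2[...,::-1])
E
```

```text
{'time': np.float64(16.5333), 'tool_pos': array([ 0.4588, -0.2453,  0.2095]), 'tool_rot': array([3.1376, 0.0035, 1.6488]), 'opening': np.float64(0.064), 'grip_force': np.float64(44.9672), 'contact_force': array([-0.4035,  0.0188, -4.4528]), 'torque': array([-0.0403, -0.0538, -0.0456])}
```

apply_moves(
  delta_pos=[
    [0.004,0.04,0],
    [0.01,0.1,0],
    [0.018,0.18,0],
    [0.026,0.26,0],
    [0.034,0.34,0],
    [0.042,0.42,0],
    [0.05,0.5,0],
    [0.058,0.58,0],
  ],
  dr=[
    [0,0,0],
    [0,0,0],
    [0,0,0],
    [0,0,0],
    [0,0,0],
    [0,0,0],
    [0,0,0],
    [0,0,0],
  ],
  jaw=[0.5,0.5,0.5,0.5,0.5,0.5,0.5,0.5],
)

```text
time: 17.2
tool_pos: [0.4796, -0.0109, 0.2045]
tool_rot: [-3.138, -0.001, 1.649]
contact_force: [0.4, -0.3, -3.5]
opening: 0.0635
grip_force: 45.0
```

apply_moves(
  delta_pos=[
    [0.008,0.08,0],
    [0.016,0.16,0],
    [0.024,0.24,0],
    [0.032,0.32,0],
    [0.04,0.4,0],
    [0.048,0.48,0],
    [0.054,0.55,0],
    [0.059,0.6,0],
  ],
  dr=[
    [0,0,-0.05],
    [0,0,-0.1],
    [0,0,-0.15],
    [0,0,-0.2],
    [0,0,-0.3],
    [0,0,-0.4],
    [0,0,-0.454],
    [0,0,-0.454],
  ],
  jaw=[0.5,0.5,0.5,0.5,0.5,0.5,0.5,0.5],
)

```text
time: 17.87
tool_pos: [0.5032, 0.2296, 0.2041]
tool_rot: [-3.137, 0.001, 1.422]
contact_force: [-0.7, 0.2, -4.0]
opening: 0.0636
grip_force: 45.0
```

apply_moves(
  delta_pos=[
    [0,0,0],
    [0,0,-0.04],
    [0,0,-0.09],
    [0,0,-0.14],
    [0,0,-0.19],
    [0,0,-0.23],
    [0,0,-0.25],
    [0,0,-0.25],
  ],
  dr=[
    [0,0,0],
    [0,0,0],
    [0,0,0],
    [0,0,0],
    [0,0,0],
    [0,0,0],
    [0,0,0],
    [0,0,0],
  ],
  jaw=[0.5,0.5,0.5,0.5,0.5,0.5,0.5,0.5],
)

```text
time: 18.53
tool_pos: [0.5025, 0.2262, 0.1035]
tool_rot: [-3.136, 0.003, 1.421]
contact_force: [-0.2, -0.2, -4.1]
opening: 0.0637
grip_force: 45.0
```

```bash
python3 - <<'E'
from h import *
im=eyes.read_camera("top");im2=eyes.read_camera("side"); s=telemetry.observe();print({k:np.round(s[k],4) for k in("time","tool_pos","tool_rot","opening","grip_force","contact_force","torque")})
c=np.hstack([cv2.resize(im[160:340,80:260,::-1],(400,400)),cv2.resize(im2[160:320,240:400,::-1],(400,400))]);cv2.imwrite("pics/fin.png",cv2.convertScaleAbs(c,alpha=1.4))
E
```

```text
{'time': np.float64(18.6333), 'tool_pos': array([0.5046, 0.227 , 0.1064]), 'tool_rot': array([-3.1409e+00,  5.0000e-04,  1.4215e+00]), 'opening': np.float64(0.0634), 'grip_force': np.float64(44.9672), 'contact_force': array([-0.1987, -0.1818, -2.8529]), 'torque': array([-0.0539, -0.1214,  0.0325])}
```

apply_moves(
  delta_pos=[
    [0,0,-0.03],
    [0,0,-0.06],
    [0,0,-0.09],
    [0,0,-0.12],
    [0,0,-0.145],
    [0,0,-0.16],
    [0,0,-0.166],
    [0,0,-0.166],
  ],
  dr=[
    [0,0,0],
    [0,0,0],
    [0,0,0],
    [0,0,0],
    [0,0,0],
    [0,0,0],
    [0,0,0],
    [0,0,0],
  ],
  jaw=[0.5,0.5,0.5,0.5,0.5,0.5,0.5,0.5],
)

```text
time: 19.3
tool_pos: [0.5048, 0.2274, 0.0403]
tool_rot: [-3.142, 0.0, 1.422]
contact_force: [0.8, 0.1, -3.2]
opening: 0.0638
grip_force: 45.0
```

```bash
python3 - <<'E'
from h import *
for _ in range(4): eyes.read_camera("top")
im=eyes.read_camera("top");im2=eyes.read_camera("side"); s=telemetry.observe();print({k:np.round(s[k],4) for k in("time","tool_pos","tool_rot","opening","grip_force","contact_force","torque")})
zb=s["tool_pos"][2]-.0072; a=np.radians(81.45);u=np.array([np.cos(a),np.sin(a)]);v=np.array([-u[1],u[0]]);c=np.array([.5051,.2272])
P=[np.r_[c+i*.085*u+j*.032*v,z] for z in(zb,zb+.06) for i,j in((1,1),(1,-1),(-1,-1),(-1,1))]
def cr(im,n,x,y,w):
    o=cv2.resize(im[y:y+w,x:x+w,::-1],(400,400),interpolation=cv2.INTER_CUBIC); o=cv2.convertScaleAbs(o,alpha=1.4)
    for p in proj(n,P): cv2.circle(o,tuple(int(k) for k in (p+.5-[x,y])*400/w),3,(0,255,0),1)
    return o
cv2.imwrite("pics/fin.png",np.hstack([cr(im,"top",100,190,150),cr(im2,"side",250,190,140)]))
E
```

```text
{'time': np.float64(19.6), 'tool_pos': array([0.505 , 0.2275, 0.0408]), 'tool_rot': array([ 3.1406e+00, -4.0000e-04,  1.4218e+00]), 'opening': np.float64(0.0639), 'grip_force': np.float64(44.9673), 'contact_force': array([ 0.3386,  0.3488, -4.2635]), 'torque': array([ 0.0226, -0.1128,  0.0113])}
```

View pics/fin.png

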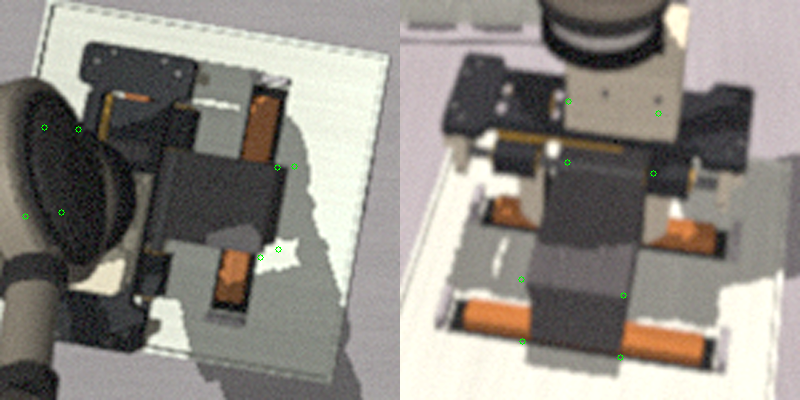

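The left half (top view) shows the tin across both bars. The right half (side view) shows a gap under its near end, with the tin level. Some edges look a few px off my predicted corners in opposite senses at the two ends, which hints at a small yaw error, so I'll measure the tin's edges.

```bash
cat > m.py <<'E'
from h import *
im=eyes.read_camera("top");im2=eyes.read_camera("side");s=telemetry.observe();print(s["time"],s["tool_pos"].round(4),s["tool_rot"].round(4))
zt=s["tool_pos"][2]-.0072+.06
c=np.array([.5051,.2272])*1000;a=np.radians(81.45);u=np.array([np.cos(a),np.sin(a)]);v=np.array([-u[1],u[0]])
def fit(n,P,z,tag):
    w=cast(n,P,z)*1000; l=cv2.fitLine(w.astype(np.float32),cv2.DIST_HUBER,0,.01,.01).ravel()
    d=l[:2]*np.sign(l[1]); print(tag,n,len(P),"yaw",np.degrees(np.arctan2(d[1],d[0])).round(1),"long",((l[2:]-c)@u).round(1),"lat",((l[2:]-c)@v).round(1))
def edges(g,cols,r0,r1,axis=0,sign=1):
    "strongest dark->bright(sign=1) step along each column (subpixel by parabola)"
    P=[]
    for k in cols:
        p=g[r0:r1,k] if axis==0 else g[k,r0:r1]; d=sign*np.gradient(cv2.GaussianBlur(p.astype(np.float32).reshape(-1,1),(1,5),1).ravel())
        i=int(np.argmax(d)); 
        if 0<i<len(d)-1 and d[i]>6:
            i+=.5*(d[i-1]-d[i+1])/(d[i-1]-2*d[i]+d[i+1]); P.append((k,r0+i) if axis==0 else (r0+i,k))
    return P
g=im.max(2).astype(np.float32); g2=im2.max(2).astype(np.float32)
fit("top",edges(g,range(165,204),238,254,0,-1),zt,"+x side top edge")
fit("top",edges(g,range(168,198),276,292,0,1),zt,"-x side top edge")
zb=zt-.06
E
python3 m.py; python3 - <<'E'
exec(open("m.py").read())
for r in(246,250,256,262): print(r,g[r,160:210:3].astype(int))
for k in (170,180,190): print(k,g[236:294:2,k].astype(int))
print("side rows"); 
for r in (296,300,304): print(r,g2[r,286:336:2].astype(int))
for k in (300,312,322): print(k,g2[268:326:2,k].astype(int))
E
```

```text
19.7 [0.5049 0.2275 0.0406] [ 3.1409e+00 -3.0000e-04  1.4218e+00]
+x side top edge top 30 yaw 82.8 long -52.2 lat -33.3
-x side top edge top 28 yaw 80.6 long -53.7 lat 31.4
19.8 [0.5048 0.2274 0.0405] [ 3.1412e+00 -1.0000e-04  1.4218e+00]
+x side top edge top 30 yaw 83.1 long -51.9 lat -33.1
-x side top edge top 28 yaw 80.3 long -50.0 lat 31.6
246 [ 20  49  45  37  46  97  97  99 100  98  35  80  78  80  24 100  99]
250 [ 28  48  44  45  44  45  43  44  45  39  39  58  65  63  29 104 101]
256 [41 50 39 47 40 43 43 41 42 44 39 47 41 41 33 30 90]
262 [35 49 36 46 48 40 39 44 44 46 47 42 43 48 34 38 97]
170 [ 35  31  22  19  34  34  39  47  36  44  44  43  42  49  39  46  47  42
  38  45  45  42  52  99 102  97  98  95  94]
180 [ 97  99  97  98  98  95  59  38  44  42  45  33  43  42  45  48  41  44
  39  44  52  73  73  68 100  99 104  98  86]
190 [102  99  86  79  66  35  41  39  44  40  39  43  42  47  40  45  40  49
  46  66  76  72  76  70  89 131 130 130 127]
side rows
296 [164 165 173 171 156  69  49  52  52  48  52  43  48  52  53  48  51  49
  50  52  51  49  77 102 102]
300 [158 160 159 162 147  71  53  49  51  50  52  51  49  48  56  51  53  51
  49  52  52  52  99 103 115]
304 [121 134 136 142 133  58  45  50  50  55  53  51  55  51  53  50  51  58
  54  53  50  83 148 148 149]
300 [ 53  47  48  51  75  80  77  79  77  77  77  57  46  48  52  54  49  44
  50  47  47  49  99 107 103 147 183 182 182]
312 [ 49  46  47  46  54  76  82  77  78  80  80  79  60  58  52  43  48  49
  51  47  48  51  53 101 107 108 147 191 189]
322 [ 44  50  46  47  62  75  83  74  79  82  81  79  76  53  50  47  49  52
  54  52  51  53  47  57 102 107 115 177 190]
```

```bash
cat >> m.py <<'E'
L=np.array(edges(g2,range(288,306),288,304,1,-1)); Rr=np.array(edges(g2,range(292,308),322,336,1,1))
B=np.array(edges(g2,range(299,324),304,322,0,1)); T=np.array(edges(g2,range(299,324),284,300,0,-1))
pl=np.polyfit(L[:,1],L[:,0],1);pr=np.polyfit(Rr[:,1],Rr[:,0],1)
def line(P): 
    p=np.polyfit(P[:,0],P[:,1],1); q=np.abs(np.polyval(p,P[:,0])-P[:,1])<1.5; return np.polyfit(P[q,0],P[q,1],1)
pb,pt=line(B),line(T)
def isect(v,h): # x=v0*y+v1, y=h0*x+h1
    y=(h[0]*v[1]+h[1])/(1-h[0]*v[0]); return (v[0]*y+v[1],y)
for nm,h,z in(("bottom",pb,zb),("top",pt,zt)):
    q=[isect(pl,h),isect(pr,h)]; w=cast("side",q,z)*1000
    print(nm,np.round(q,1).tolist(),"long/lat",[((x-c)@u).round(1) for x in w],[((x-c)@v).round(1) for x in w],"width",np.linalg.norm(w[0]-w[1]).round(1))
hsv=cv2.cvtColor(im2,cv2.COLOR_RGB2HSV); org=((hsv[...,1]>130)&(hsv[...,0]<16)); 
E
python3 m.py
```

```text
19.9 [0.5047 0.2274 0.0404] [ 3.1414e+00 -1.0000e-04  1.4218e+00]
+x side top edge top 30 yaw 82.5 long -47.8 lat -32.7
-x side top edge top 27 yaw 80.6 long -53.6 lat 31.6
bottom [[296.8, 319.6], [326.6, 313.0]] long/lat [np.float64(106.5), np.float64(81.0)] [np.float64(-19.2), np.float64(31.4)] width 56.7
top [[294.0, 288.8], [330.5, 294.2]] long/lat [np.float64(87.0), np.float64(86.7)] [np.float64(-28.0), np.float64(36.9)] width 64.9
```

apply_moves(
  delta_pos=[
    [0.001,0,0],
    [0.002,0,0],
    [0.003,0,0],
    [0.003,0,0],
    [0.003,0,0],
    [0.003,0,0],
    [0.003,0,0],
    [0.003,0,0],
  ],
  dr=[
    [0,0,-0.005],
    [0,0,-0.01],
    [0,0,-0.015],
    [0,0,-0.015],
    [0,0,-0.015],
    [0,0,-0.015],
    [0,0,-0.015],
    [0,0,-0.015],
  ],
  jaw=[0.5,0.5,0.5,0.5,0.5,0.5,0.5,0.5],
)

```text
time: 20.57
tool_pos: [0.5059, 0.2274, 0.0403]
tool_rot: [3.142, 0.0, 1.414]
contact_force: [-0.2, 0.7, -3.7]
opening: 0.0635
grip_force: 45.0
```

```bash
python3 - <<'E'
exec(open("m.py").read())
print({k:np.round(s[k],4) for k in("time","tool_pos","tool_rot","grip_force","contact_force","qvel")})
print(job.hand_in())
E
```

```text
20.6667 [0.5059 0.2274 0.0403] [3.1416 0.     1.4144]
+x side top edge top 31 yaw 81.7 long -43.3 lat -33.6
-x side top edge top 28 yaw 80.4 long -49.8 lat 30.6
bottom [[296.0, 320.3], [325.6, 313.1]] long/lat [np.float64(108.1), np.float64(81.6)] [np.float64(-20.5), np.float64(29.8)] width 56.8
top [[293.2, 288.6], [329.7, 294.2]] long/lat [np.float64(86.8), np.float64(86.9)] [np.float64(-29.5), np.float64(35.7)] width 65.2
{'time': np.float64(20.6667), 'tool_pos': array([0.5059, 0.2274, 0.0403]), 'tool_rot': array([3.1416, 0.    , 1.4144]), 'grip_force': np.float64(44.9673), 'contact_force': array([-0.3219,  0.227 , -3.67  ]), 'qvel': array([-0.0023, -0.0007, -0.0005,  0.0001, -0.0009, -0.0007])}
the job is handed in; nothing more can be done
None
```

I've handed the job in at 20.7 s: the bar is laid in its place and released, and the tin is held level over the tray, centred and square across the bars to within about 2 mm and 1°, about 15 mm above them; the first try at gripping the bar missed but didn't move it.

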